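Index the ingredient carousel to the green-lidded jar and clamp it

TASK

Bring the green-lidded jar of the carousel to the yellow pointer: swing the red clamp lever well open, push the carousel round by its spokes until that jar stands at the pointer and the carousel has clicked into the detent there, then swing the clamp lever fully shut again. Do not push on the jars, and leave the things round the carousel where they stand.

Things in the scene. Friction and masses are not known exactly. Their poses are not given: they have to be found in the camera images.
- carousel_base: Grey round fixed base of the jar carousel, 244 mm across, 32 mm high. Origin on the turning axis at the work surface; z up. Its -x side is the front, with a yellow pointer 141 mm from the axis. The clamp bracket (52 mm wide, 22 mm high) stands out on its -y side to 183 mm from the axis.
- carousel (a joint): Angle (rad) of the carousel on its base, growing anticlockwise from above; At 0 (and each whole turn) the green-lidded jar is exactly at the pointer, base -x. It turns with light friction (about 1 N at a spoke's end, 4 N when fast); clamped, 20 N do not turn it. Disc: plywood, 250 mm across, 36 to 48 mm above the work surface; jar tops at most 135 mm up.
- detent (a joint): Hidden sprung ball (m): about 0 seated in a notch, about 0.005 pushed back between notches. Three notches 120 degrees apart; one is met within 17 degrees of the green-lidded jar being at the pointer, where exactly differs each time and cannot be seen. It catches only within about 7 degrees, then pulls the carousel in by itself; about 9 N at a spoke's end pushes it out again.
- hub_top (a point): Top of the 18 mm central column, on the axis, 206 mm above the work surface; its axes turn with the carousel, the green-lidded jar on its -x side. From here three spokes (12 mm round bars) run level outwards, one along its +x, the others 120 degrees either side, midway between the jars, each ending in a 20 mm black ball 106 mm from the axis.
- jar_green: Glass jar with a green lid, 60 mm across, 78 mm high, fixed on the carousel 75 mm from its axis; the three jars stand 120 degrees apart. Origin at the centre of its underside.
- front_spot (a point): Where the green-lidded jar's centre belongs, to within 30 mm (the detent decides): 75 mm in front (base -x) of the turning axis, behind the yellow pointer. Fixed to the base.
- clamp (a joint): Angle (rad) of the red clamp lever; its upright pivot is 165 mm from the carousel's axis on base -y. 0 = shut, against its stop: lever straight out along base -y, pad pressed on the disc's rim. It opens by swinging its outer end towards base -x (clockwise from above), to 1.3 at most; the pad is free beyond 0.4. It stays where left; about 4 to 6 N at its knob move it.
- clamp_knob (a point): Centre of the 22 mm ball on top of the red clamp lever's upright handle (an 18 mm post), 70 mm from the lever's pivot, 100 mm above the work surface; the ball's top is at 111 mm. The lever's flat arm below is 36 to 46 mm above the work surface.
- amber_bottle: Loose bystander: dark brown bottle, 45 mm across, 104 mm high. Origin at the centre of its underside.
- oil_can: Loose bystander: grey-white bottle with a white cap, 73 mm across, 136 mm high. Origin at the centre of its underside.
- scoop: Loose bystander: orange measuring scoop lying flat, 131 mm long, 55 mm wide. Origin at the centre of its underside.
- jar_small: Glass jar with a black lid, 72 mm across, 88 mm high, fixed on the carousel.
- jar_oats: Glass jar with a gold lid, 76 mm across, 81 mm high, fixed on the carousel.

How it is judged:
By the outcome, as a careful person would: the job done as asked, in the order asked, and still so for the second after the job is handed in, with the robot touching nothing.
It also fails if it takes over 72 s, if anything falls off the work surface, if the arm or the gripper's body presses on something with over 40 N, if the wrist force passes 120 N, or if a joint passes its speed limit or range.

ROBOT

A 6-joint arm with a two-finger parallel gripper is mounted at the origin on the work surface; the furniture and walls round the work are solid. World frame = base frame: x ahead of the robot, y to its left, z up, the work surface at z = 0. Lengths are in m, angles in rad, forces in N, time in s.
With the tool pointing down it reaches from about 0.325 to 0.9 m from the base axis. Payload 6.1 kg.
Tool frame: the origin (TCP) lies between the finger pads; the fingertips stand 14 mm ahead of it and the grasp point (between the pads) lies 5 mm behind it; z points along the fingers, y is the direction in which the jaws open and shut (so a half turn about z gives the same grasp; the last joint's range is limited). The gripper opens to 87 mm and grips with 3 to 60 N. Pads are 19 mm wide; open, the fingers measure 117 mm over their backs; the gripper's body (75 mm by 190 mm) begins 51 mm behind the grasp point.
Start: joints at [-1.312, 0.22, 1.526, -0, 1.395, -0.126], TCP at [0.235, -0.579, 0.237] pointing down, gripper open.
Joint ranges: [-2.98, 2.98], [-0.91, 2.08], [0.09, 2.57], [-1.24, 4.39], [0.2, 2.65], [-2.68, 2.68]. Speed limits (rad/s): [2.57, 2.57, 3.01, 3.14, 3.14, 3.14].

INTERFACE

Orientations are given as a unit quaternion [x, y, z, w].
In Python, from workcell import robot gives the robot as it stands. The module is installed in compiled form; this text tells all that it offers.
- The arm moves only by the tool move_arm, never from a script. Its argument "series" is a list of rows, each a list of 7 numbers: the shift along the tool's x, y, z in m, then the turn, a rotation vector about the tool's x, y, z in degrees, then the closure, from 0 (fully open) to 1 (shut). In form: [[x, y, z, ax, ay, az, claw], ...]. A call has 1 to 10 rows; each row is the pose to reach, as a shift and turn from the pose measured when the call began, along the tool's axes at that moment; what a row does not reach only later rows make up. A row lasts 1/12 s, in which the tool goes at most 41.7 mm and 7.16 degrees, less where a joint would pass 70% of its speed; a pose out of reach is approached as far as the arm can. A call with a gripper value outside its range is refused whole. The fingers move at their own pace and stop on an object; the grip force is fixed at half the most. Time passes only in rows, so rows that repeat a pose let the fingers close. It gives the time, the measured TCP pose, the force and the opening at its end, in the units of the state.
- robot.get_obs(): the state, without advancing time (a new reading comes with each control period).
- robot.get_image(name): name is "scene" or "side" or "wrist"; returns the picture (480x640x3 uint8, red, green, blue); there is no depth.
- robot.get_calibration(name): a dict with "fx", "fy", "cx", "cy" (pixels), "R" (3x3) and "t" (3): a world point X has camera coordinates R X + t; the wrist camera has in their place "tool_from_camera" (4x4, takes a point from camera to tool coordinates, whose origin is the TCP and whose axes are the flange's). Camera axes: x right, y down, z forward; pixel columns grow to the right and rows downward; lengths in m; the calibration is good to about 2 mm. The wrist camera is an equidistant fisheye: a pixel r from the principal point sees the ray r / f radians off the axis. A picture is of the moment at which its call begins: read the wrist's pose just before it. get_calibration takes no time and is no camera call.
- robot.job_done(): hands the job in, once; it reports no verdict.
The state is a dict: "clock": time; "joints": joint angles; "joint_velocities": joint speeds; "joint_efforts": joint torques, N m; "tool_pos": TCP position; "ee_rot": TCP orientation; "wrist_force": force on the tool from outside, world axes, zero at the start; "ft_torque": the same for the moment, N m; "grip_width": opening from 0.0 (shut) to 1.0 (fully open).
Only numpy, scipy, OpenCV 4.12 (cv2) and the standard library are available. Lean on these libraries where they do the work, as an engineer would, in place of code of your own. Each camera call takes 0.05 s, during which the arm holds its last target. There are 200 camera calls.

## Working session

There is one attempt and no reset: what is moved stays moved. The work goes in short steps, Python scripts to look and compute and a tool call to move; the robot and the scene stay as the last step left them, time stands still between calls to the robot, and variables do not carry over. Pictures are saved under pics/ and viewed, about 8 in all and at most 12, crops included, and the job is handed in when it is done.

Besides the shell and the picture viewer there is one more tool, called as name(argument=value, ...) on one line, values as JSON. move_arm: Moves the arm, as the interface text tells. Its arguments: {"type":"object","properties":{"series":{"type":"array"}},"required":["series"]}

```bash
mkdir -p pics; cat > h.py <<'E'
import numpy as np, cv2
from workcell import robot
def snap(n,f):
    im=robot.get_image(n); cv2.imwrite('pics/'+f,im[:,:,::-1]); return im
def ray(n,u,v):
    c=robot.get_calibration(n); R=np.array(c['R']); t=np.array(c['t'])
    d=R.T@np.array([(u-c['cx'])/c['fx'],(v-c['cy'])/c['fy'],1]); return -R.T@t,d
def onz(n,u,v,z):
    o,d=ray(n,u,v); return o+d*(z-o[2])/d[2]
def proj(n,X):
    c=robot.get_calibration(n); p=np.array(c['R'])@X+np.array(c['t']); return c['fx']*p[0]/p[2]+c['cx'],c['fy']*p[1]/p[2]+c['cy']
E
python3 - <<'E'
from h import *
print(robot.get_obs())
for n in('scene','side'):
    snap(n,n+'1.png'); c=robot.get_calibration(n); print(n,-np.array(c['R']).T@np.array(c['t']),c['fx'])
E
```

```text
{'clock': 0.0, 'joints': array([-1.31211360e+00,  2.21258917e-01,  1.52760315e+00, -3.83760147e-06,
        1.39466619e+00, -1.26125572e-01]), 'joint_velocities': array([-5.99243435e-04, -1.59374312e-04,  1.13141440e-03, -2.85668329e-04,
        8.58267315e-05, -1.21134037e-03]), 'joint_efforts': array([-7.04462236e-04, -4.94614935e+01, -3.87372959e+01,  6.98503386e-02,
        5.73300384e-02, -1.57386849e-04]), 'tool_pos': array([ 0.23444376, -0.57873454,  0.23542111]), 'ee_rot': array([ 9.81546828e-01,  1.91219474e-01, -6.59821370e-05, -9.65550603e-04]), 'wrist_force': array([0.29993531, 0.55755384, 0.1663145 ]), 'ft_torque': array([-0.00022941, -0.04276048, -0.01042523]), 'grip_width': 0.998353745623511}
scene [-0.37276189  0.79033132  0.76096024] 497.06557004875964
side [0.40463365 0.97474823 0.67393878] 502.2632923663946
```

View pics/scene1.png

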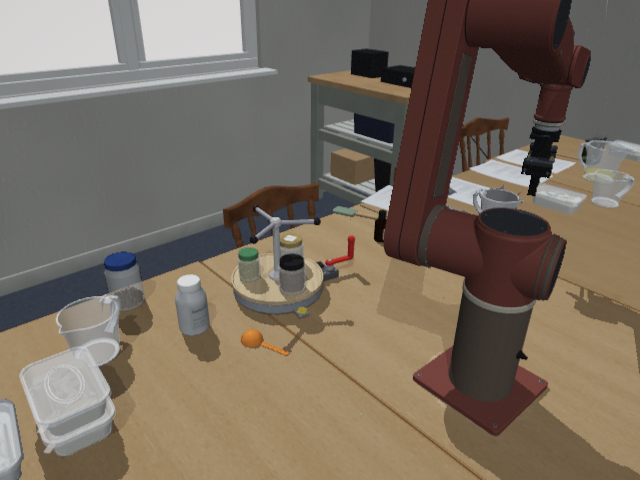

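View pics/side1.png

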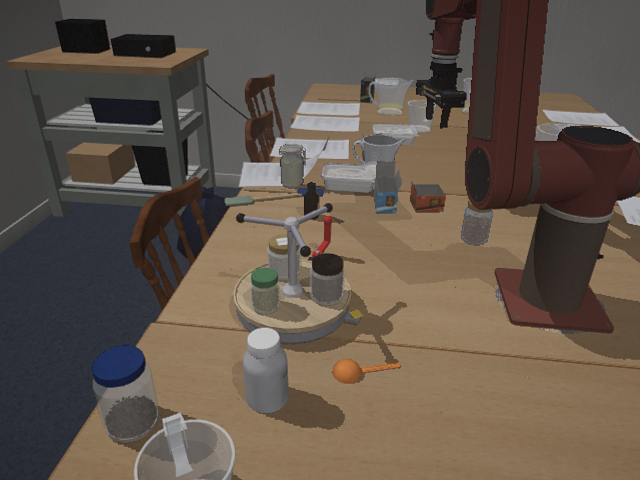

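The scene view puts the hub at (276,222), the black balls near (256,208), (317,221) and (253,239), the pointer at (302,312) and the knob at (351,240). The side view has the hub at (292,222), the balls near (240,218), (329,208) and (305,251), the pointer at (355,315) and the knob at (328,220). I'll measure from these.

```bash
python3 - <<'E'
from h import *
def tri(a,b):
    o1,d1=ray('scene',*a);o2,d2=ray('side',*b)
    s=np.linalg.lstsq(np.c_[d1,-d2],o2-o1,rcond=None)[0]; p,q=o1+s[0]*d1,o2+s[1]*d2
    return ((p+q)/2).round(4),round(np.linalg.norm(p-q),4)
print('hub',tri((276,222),(292,222)),onz('scene',276,222,.206),onz('side',292,222,.206))
for z,n,l in((.206,'scene',[(256,208),(317,221),(253,239)]),(.206,'side',[(240,218),(329,208),(305,251)])):
    for u,v in l: print(n,u,v,onz(n,u,v,z).round(4))
hsv={n:cv2.cvtColor(cv2.imread(f'pics/{n}1.png'),cv2.COLOR_BGR2HSV) for n in('scene','side')}
def mask(n,lo,hi,box):
    m=cv2.inRange(hsv[n],lo,hi); k=np.zeros_like(m); x0,y0,x1,y1=box; k[y0:y1,x0:x1]=m[y0:y1,x0:x1]
    v,u=np.nonzero(k); return u,v
boxes={'scene':(230,200,370,330),'side':(220,190,420,340)}
for nm,lo,hi in(('yellow',(22,120,90),(32,255,255)),('green',(45,70,30),(85,255,200)),('red',(0,170,60),(6,255,255))):
    for n in hsv:
        u,v=mask(n,lo,hi,boxes[n])
        if len(u):
            print(nm,n,len(u),u.mean().round(1),v.mean().round(1),u.min(),u.max(),v.min(),v.max())
            if nm=='red': print(' top',u[v<v.min()+8].mean(),v.min(), onz(n,u[v<v.min()+8].mean(),v.min()+4,.1))
            else: print(onz(n,u.mean(),v.mean(),{'yellow':.03,'green':.12}[nm]))
a=cv2.imread('pics/scene1.png')[190:340,220:380];b=cv2.imread('pics/side1.png')[190:340,220:380]
cv2.imwrite('pics/crop1.png',cv2.resize(np.hstack([a,b]),None,fx=2.5,fy=2.5,interpolation=cv2.INTER_CUBIC))
E
```

```text
hub (array([0.5613, 0.1116, 0.2074]), np.float64(0.0043)) [0.56008057 0.11309866 0.206     ] [0.56285626 0.10445518 0.206     ]
scene 256 208 [0.6648 0.1025 0.206 ]
scene 317 221 [0.4976 0.0282 0.206 ]
scene 253 239 [0.52   0.2115 0.206 ]
side 240 218 [0.6692 0.1035 0.206 ]
side 329 208 [0.4969 0.0306 0.206 ]
side 305 251 [0.5206 0.2106 0.206 ]
yellow scene 51 301.9 309.9 297 307 307 313
[0.41177294 0.14987657 0.03      ]
yellow side 79 355.8 313.9 349 362 310 318
[0.42401156 0.15321661 0.03      ]
green scene 210 247.8 253.9 239 257 248 260
[0.59748872 0.17980278 0.12      ]
green side 330 263.7 275.9 252 276 268 286
[0.60762307 0.17523936 0.12      ]
red scene 215 344.7 252.2 326 354 236 264
 top 350.7608695652174 236 [ 0.50761948 -0.10952509  0.1       ]
red side 207 324.5 236.5 313 330 216 256
 top 327.28205128205127 216 [ 0.51473423 -0.11636257  0.1       ]
```

View pics/crop1.png

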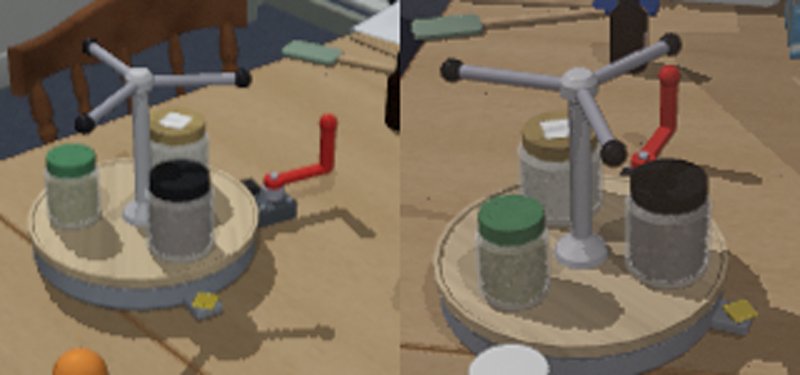

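```bash
cat >> h.py <<'E'
from scipy.spatial.transform import Rotation as Ro
def plan(pts):
    """pts: (x,y,z,yaw_deg of tool x); prints shifts/turns from current pose"""
    o=robot.get_obs(); R=Ro.from_quat(o['ee_rot']); p=o['tool_pos']
    print('now',round(o['clock'],2),p.round(4),'F',o['wrist_force'].round(1),'g',round(o['grip_width'],2),'j',o['joints'].round(2))
    for x,y,z,a in pts:
        T=Ro.from_euler('ZX',[a,180],degrees=True)
        print((R.inv().apply(np.array([x,y,z])-p)).round(4),(R.inv()*T).as_rotvec(degrees=True).round(1))
E
python3 - <<'E'
from h import *
print('amber',onz('scene',381,240,0),onz('side',312,217,0)); print('can',onz('scene',194,328,0),onz('side',266,405,0))
plan([(.509,-.113,.235,60),(.509,-.113,.16,60),(.509,-.113,.087,60)])
E
```

```text
amber [ 0.57702463 -0.32237924  0.        ] [ 0.58021039 -0.31838845  0.        ]
can [0.55582524 0.37247614 0.        ] [0.56107002 0.38494226 0.        ]
now 0.1 [ 0.2345 -0.5788  0.2355] F [ 0.   0.3 -0.7] g 1.0 j [-1.31  0.22  1.53 -0.    1.39 -0.13]
[ 0.4293 -0.3286  0.0012] [ -0.1  -0.  -38. ]
[ 0.4293 -0.3285  0.0762] [ -0.1  -0.  -38. ]
[ 0.4293 -0.3284  0.1492] [ -0.1  -0.  -38. ]
```

move_arm(series=[[0.429,-0.329,0,0,0,-38,0.35],[0.429,-0.329,0,0,0,-38,0.35],[0.429,-0.329,0,0,0,-38,0.35],[0.429,-0.329,0,0,0,-38,0.35],[0.429,-0.329,0,0,0,-38,0.35],[0.429,-0.329,0,0,0,-38,0.35],[0.429,-0.329,0,0,0,-38,0.35],[0.429,-0.329,0,0,0,-38,0.35],[0.429,-0.329,0,0,0,-38,0.35],[0.429,-0.329,0,0,0,-38,0.35]])

```text
clock: 0.93
tool_pos: [0.446, -0.218, 0.2361]
ee_rot: [0.866, 0.5, 0.0, -0.001]
wrist_force: [0.7, -0.9, -0.7]
grip_width: 0.647
```

```bash
python3 -c "
from h import *
plan([(.509,-.113,.235,60),(.509,-.113,.16,60)])"
```

```text
now 0.93 [ 0.446  -0.218   0.2361] F [ 0.7 -0.9 -0.7] g 0.65 j [-0.61 -0.09  1.85  0.    1.38 -0.09]
[0.1224 0.0021 0.0012] [-0.1 -0.1  0. ]
[0.1223 0.0022 0.0762] [-0.1 -0.1  0. ]
```

move_arm(series=[[0.122,0.002,0,0,0,0,0.35],[0.122,0.002,0,0,0,0,0.35],[0.122,0.002,0,0,0,0,0.35],[0.122,0.002,0,0,0,0,0.35],[0.122,0.002,0.03,0,0,0,0.35],[0.122,0.002,0.06,0,0,0,0.35],[0.122,0.002,0.06,0,0,0,0.35]])

```text
clock: 1.52
tool_pos: [0.5046, -0.1115, 0.1699]
ee_rot: [0.866, 0.501, -0.003, -0.005]
wrist_force: [-2.0, 1.9, -1.4]
grip_width: 0.65
```

```bash
python3 - <<'E'
from h import *
o=robot.get_obs(); im=snap('wrist','w1.png')
c=robot.get_calibration('wrist'); T=np.array(c['tool_from_camera'])
hs=cv2.cvtColor(im,cv2.COLOR_RGB2HSV); m=cv2.inRange(hs,(0,170,60),(6,255,255))
v,u=np.nonzero(m); print(len(u),u.mean(),v.mean(),u.min(),u.max(),v.min(),v.max())
plan([])
E
```

```text
3205 322.62121684867395 207.17659906396256 290 351 132 275
now 1.57 [ 0.5058 -0.1122  0.1727] F [ 0.6 -0.   0.2] g 0.65 j [-0.37  0.03  1.86  0.    1.26  0.15]
```

View pics/w1.png

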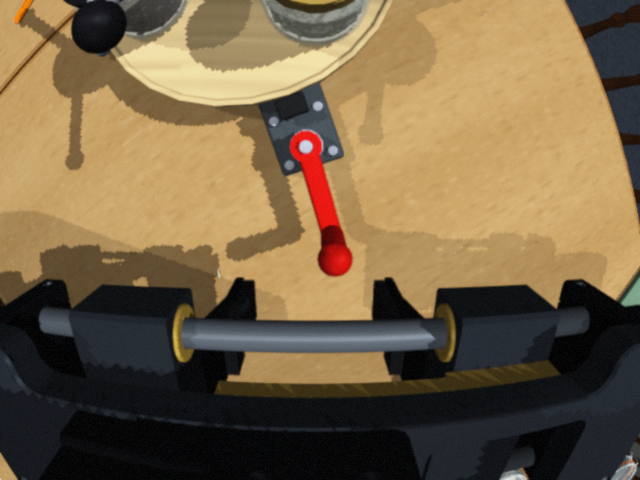

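The wrist view shows the red knob at (335,259), the lever pivot at (305,147), and part of the carousel with a black ball at (99,25). I'll cast these.

```bash
cat >> h.py <<'E'
def wonz(u,v,z,o=None):
    o=o or robot.get_obs(); c=robot.get_calibration('wrist'); T=np.array(c['tool_from_camera'])
    x,y=u-c['cx'],v-c['cy']; r=np.hypot(x,y); th=r/c['fx']
    d=np.array([np.sin(th)*x/r,np.sin(th)*y/r,np.cos(th)]); R=Ro.from_quat(o['ee_rot'])
    d=R.apply(T[:3,:3]@d); p=o['tool_pos']+R.apply(T[:3,3]); return (p+d*(z-p[2])/d[2]).round(4)
E
python3 - <<'E'
from h import *
print(wonz(335,259,.1),wonz(305,147,.048),wonz(99,25,.206))
k=wonz(335,259,.1)
plan([(k[0],k[1],.11,60),(k[0],k[1],.087,60)])
E
```

```text
[ 0.5165 -0.1177  0.1   ] [ 0.5328 -0.0491  0.048 ] [0.5017 0.0292 0.206 ]
now 1.57 [ 0.5058 -0.1122  0.1727] F [ 0.6 -0.   0.2] g 0.65 j [-0.37  0.03  1.86  0.    1.26  0.15]
[0.0006 0.0126 0.0626] [-0.5  0.   0. ]
[0.0006 0.0129 0.0856] [-0.5  0.   0. ]
```

move_arm(series=[[0.0,0.011,0,0,0,0,0.35],[0.0,0.011,0.03,0,0,0,0.35],[0.0,0.011,0.06,0,0,0,0.35],[0.0,0.011,0.086,0,0,0,0.35],[0.0,0.011,0.086,0,0,0,0.65],[0.0,0.011,0.086,0,0,0,0.65],[0.0,0.011,0.086,0,0,0,0.65],[0.0,0.011,0.086,0,0,0,0.65]])

```text
clock: 2.23
tool_pos: [0.5165, -0.1183, 0.0896]
ee_rot: [0.866, 0.5, -0.001, -0.002]
wrist_force: [0.2, -0.3, 0.1]
grip_width: 0.436
```

```bash
python3 - <<'E'
from h import *
snap('wrist','w2.png')
pv=np.array([.530,-.048]); 
plan([(*(pv+.07*np.array([np.cos(a),np.sin(a)])),.087,60) for a in np.radians(256.6-np.arange(0,70,7))])
E
```

```text
now 2.28 [ 0.5164 -0.1182  0.0894] F [-0.  -0.1 -0.4] g 0.4 j [-0.37  0.16  1.9   0.    1.1   0.15]
[ 0.0005 -0.0033  0.0024] [-0.3 -0.   0. ]
[-0.0015 -0.0117  0.0024] [-0.3 -0.   0. ]
[-0.0024 -0.0202  0.0025] [-0.3 -0.   0. ]
[-0.0022 -0.0287  0.0025] [-0.3 -0.   0. ]
[-0.001  -0.0372  0.0026] [-0.3 -0.   0. ]
[ 0.0012 -0.0454  0.0026] [-0.3 -0.   0. ]
[ 0.0044 -0.0534  0.0027] [-0.3 -0.   0. ]
[ 0.0085 -0.0608  0.0027] [-0.3 -0.   0. ]
[ 0.0135 -0.0678  0.0027] [-0.3 -0.   0. ]
[ 0.0193 -0.074   0.0028] [-0.3 -0.   0. ]
```

View pics/w2.png

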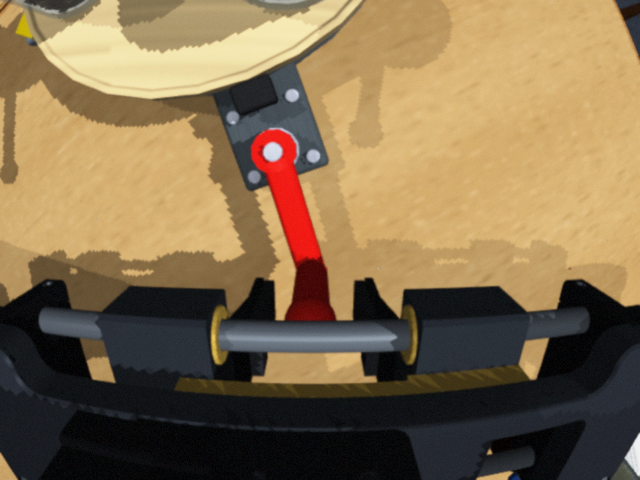

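The post stands between the fingers: its foot is at (312,290), the fingertips at (262,320) and (368,320), and the pivot at (272,152). I'll swing it open.

move_arm(series=[[-0.001,-0.01,0.002,0,0,0,0.65],[-0.002,-0.018,0.002,0,0,0,0.65],[-0.002,-0.026,0.002,0,0,0,0.65],[-0.002,-0.034,0.002,0,0,0,0.65],[0,-0.042,0.002,0,0,0,0.65],[0.002,-0.05,0.002,0,0,0,0.65],[0.005,-0.058,0.002,0,0,0,0.65],[0.009,-0.065,0.002,0,0,0,0.65],[0.013,-0.072,0.002,0,0,0,0.65],[0.018,-0.078,0.002,0,0,0,0.65]])

```text
clock: 3.12
tool_pos: [0.4572, -0.0628, 0.0876]
ee_rot: [0.866, 0.5, -0.001, -0.002]
wrist_force: [2.0, -3.8, -1.3]
grip_width: 0.35
```

```bash
python3 - <<'E'
from h import *
plan([])
for n in('scene','side'):
    snap(n,n+'2.png')
a=cv2.imread('pics/scene2.png')[190:340,220:380];b=cv2.imread('pics/side2.png')[190:340,220:380]
w=snap('wrist','w3.png')[:,:,::-1]
cv2.imwrite('pics/c2.png',np.hstack([cv2.resize(np.vstack([a,b]),(320,600)),cv2.resize(w,(480,360)).copy() if 0 else cv2.copyMakeBorder(cv2.resize(w,(480,360)),0,240,0,0,0)]))
E
```

```text
now 3.12 [ 0.4572 -0.0628  0.0876] F [ 2.  -3.8 -1.3] g 0.35 j [-0.31 -0.    2.07  0.    1.08  0.21]
```

View pics/c2.png

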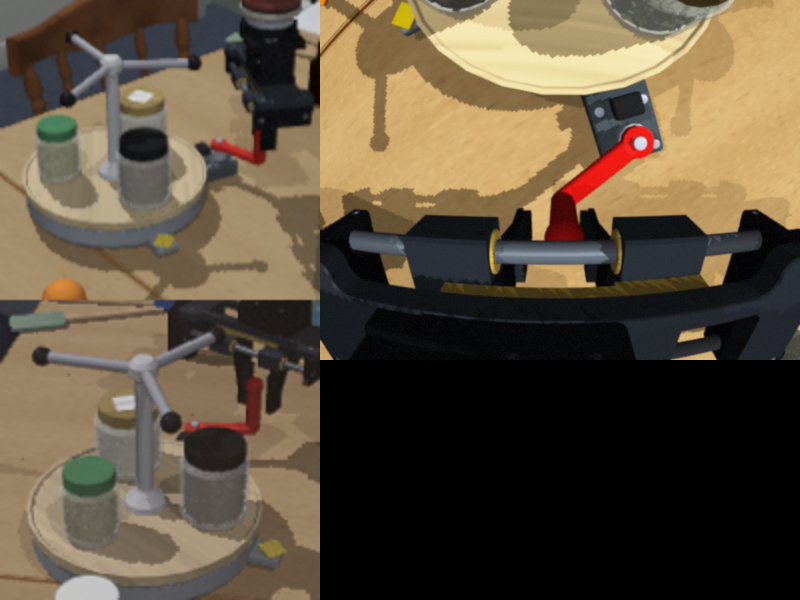

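The lever has opened by about 60°: in the wrist picture the pivot is at about (427,191) and the knob sits between the fingers. The carousel hasn't moved. Next I'll rise and go to the spoke.

```bash
python3 - <<'E'
from h import *
print('pivot',wonz(427,191,.048))
a=np.radians(233.4); x,y=.561+.082*np.cos(a),.1145+.082*np.sin(a)
plan([(.457,-.063,.27,60),(x,y,.27,53.4),(x,y,.196,53.4)])
E
```

```text
pivot [ 0.5322 -0.0485  0.048 ]
now 3.27 [ 0.457  -0.0623  0.0874] F [-0.1 -1.8  0.6] g 0.35 j [-0.31 -0.    2.07  0.    1.08  0.21]
[-0.0005 -0.001  -0.1826] [-0.4 -0.1  0.1]
[ 0.1238 -0.0088 -0.1824] [-0.4 -0.   6.7]
[ 0.1237 -0.0083 -0.1084] [-0.4 -0.   6.7]
```

move_arm(series=[[0,0.002,0,0,0,0,0.55],[0,0.002,0,0,0,0,0.55],[0,0.002,-0.04,0,0,0,0.55],[0,0.002,-0.08,0,0,0,0.55],[0,0.002,-0.12,0,0,0,0.55],[0,0.002,-0.16,0,0,0,0.5],[0,0,-0.183,0,0,0,0.5],[0.04,-0.003,-0.183,0,0,6.7,0.5],[0.08,-0.006,-0.183,0,0,6.7,0.5],[0.124,-0.009,-0.183,0,0,6.7,0.5]])

```text
clock: 4.1
tool_pos: [0.5108, 0.0454, 0.2715]
ee_rot: [0.894, 0.448, -0.001, -0.003]
wrist_force: [0.3, -0.5, 0.0]
grip_width: 0.499
```

```bash
python3 - <<'E'
from h import *
a=np.radians(233.4); x,y=.561+.082*np.cos(a),.1145+.082*np.sin(a)
o=robot.get_obs();w=snap('wrist','w4.png')
plan([(x,y,.27,53.4),(x,y,.196,53.4)])
E
```

```text
now 4.15 [0.5126 0.0523 0.2708] F [-4.7  3.1 -0.3] g 0.5 j [-0.06 -0.06  1.76  0.01  1.45  0.58]
[-0.0032  0.0017  0.0008] [-0.5 -0.3  0.1]
[-0.0036  0.0024  0.0748] [-0.5 -0.3  0.1]
```

View pics/w4.png

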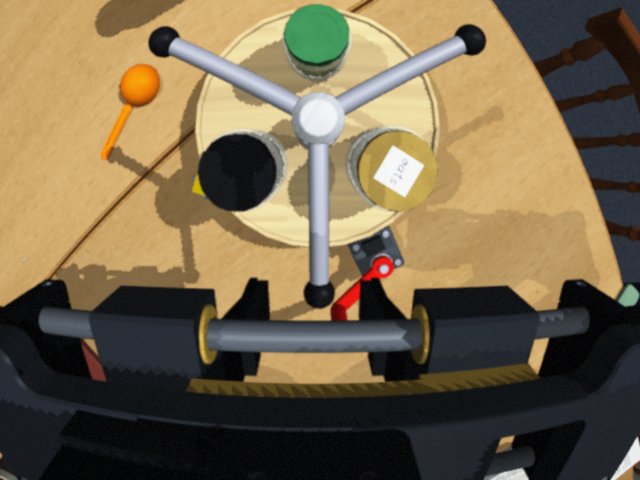

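The wrist view shows the hub at (319,118) and the spoke running straight down to its ball at (318,293), centred between the fingers (u≈316). The lever is open at (345,300).

```bash
python3 - <<'E'
from h import *
print(wonz(319,118,.206),wonz(318,293,.206),wonz(166,41,.206),wonz(470,40,.206)); plan([])
E
```

```text
[0.5658 0.1211 0.206 ] [0.5027 0.0363 0.206 ] [0.5234 0.2173 0.206 ] [0.67   0.1099 0.206 ]
now 4.15 [0.5126 0.0523 0.2708] F [-4.7  3.1 -0.3] g 0.5 j [-0.06 -0.06  1.76  0.01  1.45  0.58]
```

move_arm(series=[[-0.003,0.002,0.0,0,0,0,0.5],[-0.003,0.002,0.025,0,0,0,0.5],[-0.003,0.002,0.05,0,0,0,0.5],[-0.003,0.002,0.075,0,0,0,0.5],[-0.003,0.002,0.075,0,0,0,0.6],[-0.003,0.002,0.075,0,0,0,0.6]])

```text
clock: 4.65
tool_pos: [0.5107, 0.0487, 0.1944]
ee_rot: [0.893, 0.45, -0.001, -0.006]
wrist_force: [0.5, 0.2, 0.9]
grip_width: 0.435
```

```bash
cat >> h.py <<'E'
C=np.array([.562,.116])
def arc(phis,r=.081,z=.195):
    plan([(C[0]+r*np.cos(np.radians(f)),C[1]+r*np.sin(np.radians(f)),z,f-180) for f in phis])
E
python3 -c "
from h import *
arc(233.4+np.arange(4,41,4))"
```

```text
now 4.65 [0.5107 0.0487 0.1944] F [0.5 0.2 0.9] g 0.44 j [-0.06 -0.01  1.85  0.01  1.3   0.57]
[ 0.0038  0.0067 -0.0007] [-0.7 -0.2 -4. ]
[ 0.0044  0.0123 -0.0008] [-0.7 -0.2 -8. ]
[ 0.0054  0.0179 -0.0008] [ -0.7  -0.3 -12. ]
[ 0.0067  0.0234 -0.0009] [ -0.7  -0.3 -16. ]
[ 0.0085  0.0287 -0.001 ] [ -0.7  -0.3 -20. ]
[ 0.0106  0.034  -0.001 ] [ -0.7  -0.3 -24. ]
[ 0.013   0.0391 -0.0011] [ -0.7  -0.4 -28. ]
[ 0.0159  0.044  -0.0011] [ -0.6  -0.4 -32. ]
[ 0.019   0.0487 -0.0012] [ -0.6  -0.4 -36. ]
[ 0.0225  0.0531 -0.0012] [ -0.6  -0.4 -40. ]
```

move_arm(series=[[0.003,0.007,-0.001,0,0,-4,0.6],[0.004,0.012,-0.001,0,0,-8,0.6],[0.005,0.018,-0.001,0,0,-12,0.6],[0.007,0.023,-0.001,0,0,-16,0.6],[0.0085,0.029,-0.001,0,0,-20,0.6],[0.0105,0.034,-0.001,0,0,-24,0.6],[0.013,0.039,-0.001,0,0,-28,0.6],[0.016,0.044,-0.001,0,0,-32,0.6],[0.019,0.049,-0.001,0,0,-36,0.6],[0.0225,0.053,-0.001,0,0,-40,0.6]])

```text
clock: 5.48
tool_pos: [0.566, 0.0343, 0.197]
ee_rot: [0.684, 0.729, -0.0, -0.007]
wrist_force: [-8.6, -2.0, 4.8]
grip_width: 0.399
```

```bash
python3 -c "
from h import *
snap('wrist','w5.png')
arc(273.4+np.arange(4,41,4))"
```

```text
now 5.53 [0.5676 0.0342 0.1971] F [ 1.   0.  -0.1] g 0.4 j [-0.08  0.12  1.71  0.01  1.31 -0.15]
[0.0011 0.005  0.0021] [-0.4 -0.6 -3.6]
[0.0016 0.0106 0.0021] [-0.3 -0.6 -7.6]
[0.0026 0.0162 0.002 ] [ -0.3  -0.6 -11.6]
[0.0039 0.0217 0.002 ] [ -0.3  -0.6 -15.6]
[0.0056 0.0271 0.002 ] [ -0.3  -0.6 -19.6]
[0.0077 0.0323 0.002 ] [ -0.3  -0.6 -23.6]
[0.0101 0.0374 0.002 ] [ -0.2  -0.7 -27.6]
[0.0129 0.0423 0.002 ] [ -0.2  -0.7 -31.6]
[0.016  0.0471 0.002 ] [ -0.2  -0.7 -35.6]
[0.0195 0.0515 0.002 ] [ -0.2  -0.7 -39.6]
```

View pics/w5.png

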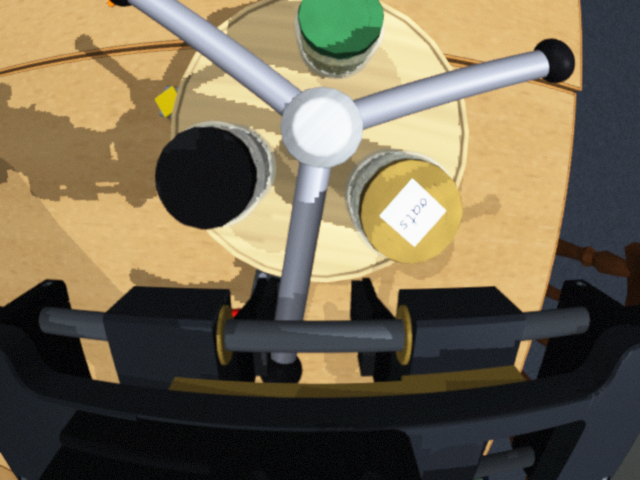

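The spoke now lies against the trailing (left) finger at (290,310), the hub is at (322,127), the green lid is near the top at (341,20), and the pointer is at (167,101). It's turning as intended.

move_arm(series=[[0.001,0.005,0.002,0,0,-4,0.6],[0.0015,0.011,0.002,0,0,-8,0.6],[0.0025,0.016,0.002,0,0,-12,0.6],[0.004,0.022,0.002,0,0,-16,0.6],[0.0055,0.027,0.002,0,0,-20,0.6],[0.0075,0.032,0.002,0,0,-24,0.6],[0.01,0.037,0.002,0,0,-28,0.6],[0.013,0.042,0.002,0,0,-32,0.6],[0.016,0.047,0.002,0,0,-36,0.6],[0.0195,0.0515,0.002,0,0,-40,0.6]])

```text
clock: 6.37
tool_pos: [0.6175, 0.0553, 0.1971]
ee_rot: [0.392, 0.92, 0.002, -0.005]
wrist_force: [-5.3, -3.2, 2.2]
grip_width: 0.403
```

```bash
cat >> h.py <<'E'
def blobs(im):
    """hub, lid centroids by colour in wrist picture"""
    hs=cv2.cvtColor(im,cv2.COLOR_RGB2HSV); m=cv2.inRange(hs,(45,70,30),(85,255,220))
    n,l,s,c=cv2.connectedComponentsWithStats(m); k=1+np.argmax(s[1:,4]); return s[k],c[k]
def car():
    o=robot.get_obs(); im=robot.get_image('wrist'); s,c=blobs(im)
    g=wonz(c[0],c[1],.126,o)[:2]; a=np.degrees(np.arctan2(*(g-C)[::-1]))
    f=np.degrees(np.arctan2(*(o['tool_pos'][:2]-C)[::-1]))%360
    print('green px',c.round(),s,'xy',g,'r',np.linalg.norm(g-C).round(3),'spoke angle',round(a+180,1),'tool phi',round(f,1)); return im
E
python3 -c "
from h import *
im=cv2.imread('pics/w5.png')[:,:,::-1]; print(blobs(im))
cv2.imwrite('pics/w6.png',car()[:,:,::-1])
arc(313.4+np.arange(3,16,3))"
```

```text
(array([ 298,    0,   86,   59, 4161], dtype=int32), array([340.12208604,  25.40687335]))
green px [336.  25.] [ 294    0   85   59 4157] xy [0.5264 0.1687] r 0.064 spoke angle 304.0 tool phi 312.4
now 6.42 [0.6186 0.0563 0.1972] F [ 0.2 -0.5  0. ] g 0.4 j [-0.04  0.24  1.57  0.01  1.33 -0.81]
[0.0013 0.0042 0.0023] [ 0.1 -0.6 -2.2]
[0.0016 0.0084 0.0023] [ 0.1 -0.6 -5.2]
[0.0021 0.0126 0.0023] [ 0.1 -0.6 -8.2]
[0.0028 0.0168 0.0023] [  0.1  -0.6 -11.2]
[0.0038 0.0209 0.0023] [  0.2  -0.6 -14.2]
```

move_arm(series=[[0.001,0.003,0.002,0,0,-1.5,0.6],[0.001,0.0055,0.002,0,0,-3.5,0.6],[0.0015,0.008,0.002,0,0,-5,0.6],[0.002,0.0105,0.002,0,0,-7,0.6],[0.002,0.0125,0.002,0,0,-8.5,0.6],[0.0025,0.0145,0.002,0,0,-10,0.6],[0.003,0.0165,0.002,0,0,-11.5,0.6],[0.003,0.0185,0.002,0,0,-13,0.6],[0.0035,0.0195,0.002,0,0,-14,0.6],[0.0035,0.0205,0.002,0,0,-14.5,0.6]])

```text
clock: 7.25
tool_pos: [0.6309, 0.0715, 0.1971]
ee_rot: [0.271, 0.962, 0.002, -0.004]
wrist_force: [-5.0, -4.5, 1.4]
grip_width: 0.403
```

```bash
python3 -c "
from h import *
car()
arc(328+np.arange(1,11))"
```

```text
green px [332.  25.] [ 291    0   84   58 4060] xy [0.5134 0.1568] r 0.063 spoke angle 320.0 tool phi 327.1
now 7.3 [0.6311 0.0716 0.1972] F [-2.8 -2.6  0.9] g 0.4 j [-0.01  0.28  1.53  0.01  1.34 -1.04]
[0.0011 0.0025 0.0022] [ 0.2 -0.5 -0.5]
[0.0011 0.0039 0.0022] [ 0.2 -0.5 -1.5]
[0.0011 0.0053 0.0022] [ 0.2 -0.5 -2.5]
[0.0012 0.0067 0.0022] [ 0.2 -0.5 -3.5]
[0.0013 0.0081 0.0022] [ 0.2 -0.5 -4.5]
[0.0014 0.0095 0.0022] [ 0.2 -0.5 -5.5]
[0.0016 0.0109 0.0022] [ 0.2 -0.5 -6.5]
[0.0018 0.0123 0.0022] [ 0.2 -0.5 -7.5]
[0.0019 0.0137 0.0022] [ 0.2 -0.5 -8.5]
[0.0022 0.0151 0.0022] [ 0.2 -0.5 -9.5]
```

move_arm(series=[[0.001,0.0025,0.002,0,0,-0.5,0.6],[0.001,0.004,0.002,0,0,-1.5,0.6],[0.001,0.005,0.002,0,0,-2.5,0.6],[0.001,0.0065,0.002,0,0,-3.5,0.6],[0.0015,0.008,0.002,0,0,-4.5,0.6],[0.0015,0.008,0.002,0,0,-4.5,0.6]])

```text
clock: 7.8
tool_pos: [0.6349, 0.0781, 0.1971]
ee_rot: [0.234, 0.972, 0.002, -0.002]
wrist_force: [-0.1, -2.5, 1.3]
grip_width: 0.404
```

```bash
python3 -c "
from h import *
car()
arc(333+np.arange(1,7))"
```

```text
green px [327.  24.] [ 285    0   85   57 3983] xy [0.5098 0.1514] r 0.063 spoke angle 325.9 tool phi 332.6
now 7.85 [0.6349 0.0783 0.1969] F [-0.1 -3.2  1.5] g 0.4 j [-0.    0.29  1.52  0.01  1.33 -1.1 ]
[0.0011 0.0019 0.002 ] [ 0.3 -0.3 -1.1]
[0.0011 0.0033 0.002 ] [ 0.3 -0.3 -2.1]
[0.0012 0.0047 0.002 ] [ 0.3 -0.3 -3.1]
[0.0013 0.0061 0.002 ] [ 0.3 -0.3 -4.1]
[0.0014 0.0075 0.002 ] [ 0.3 -0.3 -5.1]
[0.0015 0.0089 0.002 ] [ 0.3 -0.3 -6.1]
```

move_arm(series=[[0.001,0.002,0.002,0,0,-1,0.6],[0.001,0.0035,0.002,0,0,-2,0.6],[0.001,0.005,0.002,0,0,-3,0.6],[0.001,0.006,0.002,0,0,-4,0.6],[0.001,0.006,0.002,0,0,-4,0.6]])

```text
clock: 8.27
tool_pos: [0.6372, 0.0836, 0.196]
ee_rot: [0.2, 0.98, 0.003, -0.001]
wrist_force: [-1.4, -2.6, 2.4]
grip_width: 0.403
```

```bash
python3 -c "
from h import *
car()
arc(337+np.arange(1,7))"
```

```text
green px [326.  24.] [ 283    0   86   56 3975] xy [0.5074 0.1474] r 0.063 spoke angle 330.1 tool phi 336.7
now 8.32 [0.6373 0.0838 0.1959] F [-0.3 -4.6  1.9] g 0.4 j [ 0.01  0.29  1.52  0.01  1.33 -1.16]
[0.0009 0.0017 0.0009] [ 0.3 -0.2 -1.1]
[0.001  0.0031 0.0009] [ 0.3 -0.2 -2.1]
[0.001  0.0045 0.0009] [ 0.3 -0.2 -3.1]
[0.0011 0.0059 0.0009] [ 0.3 -0.2 -4.1]
[0.0012 0.0073 0.001 ] [ 0.3 -0.2 -5.1]
[0.0014 0.0087 0.001 ] [ 0.3 -0.2 -6.1]
```

move_arm(series=[[0.001,0.002,0.001,0,0,-1,0.6],[0.001,0.0035,0.001,0,0,-2,0.6],[0.001,0.005,0.001,0,0,-3,0.6],[0.001,0.006,0.001,0,0,-4,0.6],[0.001,0.006,0.001,0,0,-4,0.6]])

```text
clock: 8.73
tool_pos: [0.6391, 0.0893, 0.1956]
ee_rot: [0.166, 0.986, 0.003, -0.0]
wrist_force: [-1.0, -4.3, 1.7]
grip_width: 0.402
```

```bash
python3 -c "
from h import *
car()
arc(341+np.arange(1,7))"
```

```text
green px [324.  24.] [ 282    0   86   56 3957] xy [0.5052 0.143 ] r 0.063 spoke angle 334.6 tool phi 340.9
now 8.78 [0.6391 0.0894 0.1955] F [-0.9 -4.   2.1] g 0.4 j [ 0.01  0.3   1.51  0.01  1.33 -1.22]
[0.0006 0.0014 0.0005] [ 0.3 -0.1 -1.2]
[0.0007 0.0028 0.0005] [ 0.3 -0.1 -2.2]
[0.0007 0.0043 0.0005] [ 0.3 -0.1 -3.2]
[0.0008 0.0057 0.0005] [ 0.3 -0.1 -4.2]
[0.0009 0.0071 0.0005] [ 0.3 -0.1 -5.2]
[0.0011 0.0085 0.0005] [ 0.3 -0.1 -6.2]
```

move_arm(series=[[0.001,0.0015,0,0,0,-1,0.6],[0.001,0.003,0,0,0,-2,0.6],[0.001,0.0045,0,0,0,-3,0.6],[0.001,0.0055,0,0,0,-4,0.6],[0.001,0.0055,0,0,0,-4,0.6]])

```text
clock: 9.2
tool_pos: [0.6404, 0.0944, 0.1956]
ee_rot: [0.132, 0.991, 0.002, 0.0]
wrist_force: [-0.2, -5.1, -1.2]
grip_width: 0.401
```

```bash
python3 -c "
from h import *
car()
arc(345+np.arange(1,7))"
```

```text
green px [325.  24.] [ 282    0   87   56 3960] xy [0.5034 0.1391] r 0.063 spoke angle 338.5 tool phi 344.6
now 9.25 [0.6404 0.0945 0.1956] F [ 0.1 -5.8  0.3] g 0.4 j [ 0.02  0.3   1.51  0.01  1.33 -1.28]
[0.0003 0.0018 0.0006] [ 0.3 -0.  -1.2]
[0.0004 0.0032 0.0006] [ 0.3 -0.  -2.2]
[0.0004 0.0047 0.0006] [ 0.3 -0.  -3.2]
[0.0005 0.0061 0.0006] [ 0.3 -0.  -4.2]
[0.0006 0.0075 0.0006] [ 0.3 -0.  -5.2]
[0.0008 0.0089 0.0006] [ 0.3 -0.  -6.2]
```

move_arm(series=[[0,0.002,0,0,0,-1,0.6],[0,0.0035,0,0,0,-2,0.6],[0,0.005,0,0,0,-3,0.6],[0.0005,0.006,0,0,0,-4,0.6],[0.0005,0.006,0,0,0,-4,0.6]])

```text
clock: 9.67
tool_pos: [0.6417, 0.1002, 0.1956]
ee_rot: [0.097, 0.995, 0.002, 0.0]
wrist_force: [0.4, -4.0, 0.3]
grip_width: 0.401
```

```bash
python3 -c "
from h import *
cv2.imwrite('pics/w7.png',car()[:,:,::-1])
arc(349+np.arange(1,7))"
```

```text
green px [324.  24.] [ 281    0   87   56 3936] xy [0.5018 0.1345] r 0.063 spoke angle 342.9 tool phi 348.8
now 9.72 [0.6417 0.1003 0.1956] F [ 1.1 -4.2 -0.4] g 0.4 j [ 0.03  0.31  1.5   0.    1.33 -1.35]
[0.0003 0.0016 0.0006] [ 0.3  0.  -1.2]
[0.0003 0.003  0.0006] [ 0.3  0.  -2.2]
[0.0004 0.0045 0.0006] [ 0.3  0.  -3.2]
[0.0005 0.0059 0.0006] [ 0.3  0.  -4.2]
[0.0006 0.0073 0.0006] [ 0.3  0.  -5.2]
[0.0007 0.0087 0.0006] [ 0.3  0.  -6.2]
```

move_arm(series=[[0,0.0015,0,0,0,-1,0.6],[0,0.003,0,0,0,-2,0.6],[0,0.0045,0,0,0,-3,0.6],[0.0005,0.006,0,0,0,-4,0.6],[0.0005,0.006,0,0,0,-4,0.6]])

```text
clock: 10.13
tool_pos: [0.6426, 0.1062, 0.1956]
ee_rot: [0.062, 0.998, 0.002, 0.001]
wrist_force: [1.7, -4.0, -0.9]
grip_width: 0.399
```

```bash
python3 -c "
from h import *
cv2.imwrite('pics/w8.png',car()[:,:,::-1])
arc(353+np.arange(1,7))"
```

```text
green px [322.  23.] [ 279    0   87   55 3898] xy [0.5005 0.1297] r 0.063 spoke angle 347.4 tool phi 353.1
now 10.18 [0.6427 0.1063 0.1956] F [ 1.3 -3.5  0.8] g 0.4 j [ 0.04  0.31  1.5   0.01  1.33 -1.41]
[0.0003 0.0012 0.0006] [ 0.3  0.1 -1.2]
[0.0003 0.0026 0.0006] [ 0.3  0.1 -2.2]
[0.0004 0.004  0.0006] [ 0.3  0.1 -3.2]
[0.0005 0.0055 0.0006] [ 0.3  0.1 -4.2]
[0.0006 0.0069 0.0006] [ 0.3  0.1 -5.2]
[0.0007 0.0083 0.0006] [ 0.3  0.1 -6.2]
```

move_arm(series=[[0,0.0015,0,0,0,-1,0.6],[0,0.003,0,0,0,-2,0.6],[0,0.0045,0,0,0,-3,0.6],[0.0005,0.006,0,0,0,-4,0.6],[0.0005,0.006,0,0,0,-4,0.6]])

```text
clock: 10.6
tool_pos: [0.6431, 0.1123, 0.1956]
ee_rot: [0.027, 1.0, 0.002, 0.001]
wrist_force: [0.5, -4.0, -0.2]
grip_width: 0.396
```

```bash
python3 -c "
from h import *
cv2.imwrite('pics/w9.png',car()[:,:,::-1])
arc(357+np.arange(1,7))"
```

```text
green px [320.  23.] [ 278    0   86   55 3860] xy [0.4997 0.1248] r 0.063 spoke angle 352.0 tool phi 357.4
now 10.65 [0.6431 0.1124 0.1956] F [ 1.  -4.6  0.6] g 0.4 j [ 0.05  0.31  1.49  0.01  1.33 -1.47]
[0.0002 0.0007 0.0006] [ 0.3  0.1 -1.2]
[0.0002 0.0021 0.0006] [ 0.3  0.1 -2.2]
[0.0003 0.0035 0.0006] [ 0.3  0.1 -3.2]
[0.0004 0.005  0.0006] [ 0.3  0.1 -4.2]
[0.0005 0.0064 0.0007] [ 0.3  0.1 -5.2]
[0.0007 0.0078 0.0007] [ 0.3  0.2 -6.2]
```

move_arm(series=[[0,0.0015,0,0,0,-1,0.6],[0,0.003,0,0,0,-2,0.6],[0,0.004,0,0,0,-3,0.6],[0.0005,0.005,0,0,0,-4,0.6],[0.0005,0.005,0,0,0,-4,0.6]])

```text
clock: 11.07
tool_pos: [0.6429, 0.1175, 0.1956]
ee_rot: [-0.008, 1.0, 0.003, 0.001]
wrist_force: [0.6, -4.1, 0.2]
grip_width: 0.396
```

```bash
python3 -c "
from h import *
cv2.imwrite('pics/w10.png',car()[:,:,::-1])
arc(361+np.arange(1,7))"
```

```text
green px [321.  23.] [ 279    0   86   55 3864] xy [0.4991 0.1206] r 0.063 spoke angle 355.8 tool phi 1.1
now 11.12 [0.643  0.1176 0.1956] F [ 1.  -3.5 -0. ] g 0.4 j [ 0.06  0.31  1.49  0.01  1.33 -1.53]
[0.     0.0012 0.0006] [ 0.3  0.2 -1.1]
[0.0001 0.0026 0.0006] [ 0.3  0.2 -2.1]
[0.0001 0.0041 0.0006] [ 0.3  0.2 -3.1]
[0.0002 0.0055 0.0006] [ 0.3  0.2 -4.1]
[0.0003 0.0069 0.0006] [ 0.3  0.2 -5.1]
[0.0005 0.0083 0.0007] [ 0.3  0.2 -6.1]
```

move_arm(series=[[0,0.0015,0,0,0,-1,0.6],[0,0.003,0,0,0,-2,0.6],[0,0.0045,0,0,0,-3,0.6],[0,0.0055,0,0,0,-4,0.6],[0,0.0055,0,0,0,-4,0.6]])

```text
clock: 11.53
tool_pos: [0.6427, 0.1238, 0.1955]
ee_rot: [-0.043, 0.999, 0.003, 0.001]
wrist_force: [-0.2, -1.8, -0.3]
grip_width: 0.4
```

```bash
python3 -c "
from h import *
cv2.imwrite('pics/w11.png',car()[:,:,::-1])
arc(365+np.arange(1,7))
snap('scene','s11.png')"
```

```text
green px [319.  23.] [ 276    0   86   54 3817] xy [0.499  0.1153] r 0.063 spoke angle 0.6 tool phi 5.5
now 11.58 [0.6427 0.1239 0.1956] F [-0.4 -2.2 -0.5] g 0.4 j [ 0.07  0.32  1.49  0.01  1.33 -1.59]
[0.0001 0.0006 0.0006] [ 0.4  0.2 -1.1]
[0.0001 0.002  0.0006] [ 0.4  0.2 -2.1]
[0.0002 0.0034 0.0006] [ 0.4  0.2 -3.1]
[0.0003 0.0048 0.0006] [ 0.4  0.2 -4.1]
[0.0004 0.0063 0.0006] [ 0.4  0.2 -5.1]
[0.0006 0.0077 0.0006] [ 0.4  0.2 -6.1]
```

View pics/w11.png

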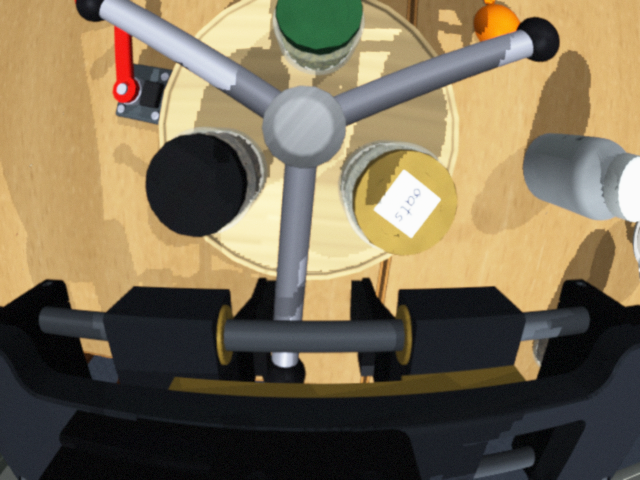

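The hub is at (304,126), the spoke runs to its ball at (285,370), the green lid is straight beyond at (319,15), and the clamp bracket is at (143,93). The hub has drifted from the jaw centre, so I'll recheck the axis and the angle.

```bash
python3 - <<'E'
from h import *
h=wonz(304,126,.206);b=wonz(285,370,.206);b2=wonz(92,4,.206);b3=wonz(540,40,.206);p=wonz(126,90,.048)
print(h,b,b2,b3,'pivot',p)
for q,k in((b,0),(b2,240),(b3,120)): print(np.linalg.norm(q-h).round(4),(np.degrees(np.arctan2(*(q-h)[1::-1]))-k)%360)
d=(p-h)[:2]; print('pivot r',np.linalg.norm(d),'base yaw',np.degrees(np.arctan2(d[1],d[0]))+90)
s=cv2.imread('pics/s11.png')
cv2.imwrite('pics/s11c.png',cv2.resize(s[180:340,210:380],None,fx=3.5,fy=3.5,interpolation=cv2.INTER_CUBIC))
E
```

```text
[0.5635 0.1141 0.206 ] [0.6675 0.1135 0.206 ] [0.5119 0.0208 0.206 ] [0.5121 0.2076 0.206 ] pivot [ 0.5332 -0.0431  0.048 ]
0.104 359.66945109318607
0.1066 1.0550078078093748
0.1067 358.79903062834956
pivot r 0.16009350392817318 base yaw -10.90985819319745
```

View pics/s11c.png

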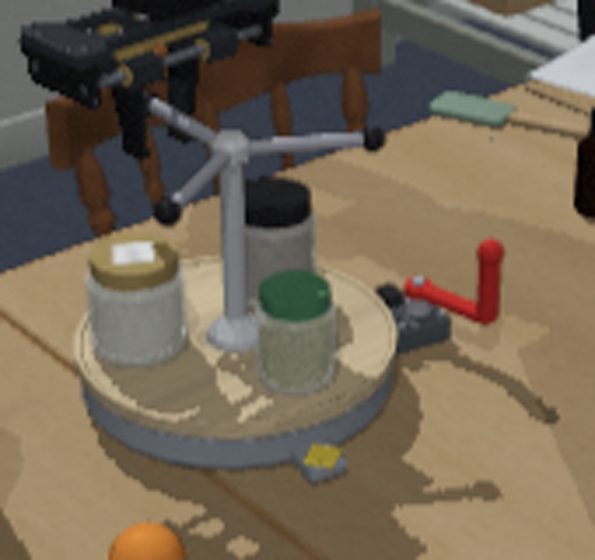

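The carousel reads about +12° past the pointer and hasn't clicked. The green jar stands slightly to one side of the pointer at (322,457). I'll keep pushing in small steps up to the +17° limit.

move_arm(series=[[0,0.001,0,0,0,-1,0.6],[0,0.002,0,0,0,-2,0.6],[0,0.003,0,0,0,-2.5,0.6],[0,0.003,0,0,0,-2.5,0.6]])

```text
clock: 11.97
tool_pos: [0.6424, 0.1276, 0.1955]
ee_rot: [-0.065, 0.998, 0.004, 0.002]
wrist_force: [0.4, -0.0, -0.4]
grip_width: 0.4
```

```bash
python3 -c "
from h import *
C[:]=(.5635,.1141)
cv2.imwrite('pics/w12.png',car()[:,:,::-1])
arc(368+np.arange(1,5),r=.081)"
```

```text
green px [317.  23.] [ 275    0   86   54 3760] xy [0.4992 0.1121] r 0.064 spoke angle 1.8 tool phi 9.7
now 12.02 [0.6425 0.1276 0.1955] F [ 0.1 -0.6 -0.3] g 0.4 j [ 0.07  0.32  1.49  0.01  1.33 -1.63]
[-0.0009 -0.0009  0.0005] [ 0.4  0.2 -1.6]
[-0.0008  0.0005  0.0005] [ 0.4  0.2 -2.6]
[-0.0008  0.0019  0.0006] [ 0.4  0.2 -3.6]
[-0.0007  0.0033  0.0006] [ 0.4  0.2 -4.6]
```

move_arm(series=[[0,0.001,0,0,0,-1,0.6],[0,0.002,0,0,0,-2,0.6],[0,0.002,0,0,0,-2,0.6],[0,0.002,0,0,0,-2,0.6]])

```text
clock: 12.35
tool_pos: [0.6424, 0.13, 0.1957]
ee_rot: [-0.082, 0.997, 0.004, 0.002]
wrist_force: [0.2, 0.2, 0.1]
grip_width: 0.4
```

```bash
python3 -c "
from h import *
C[:]=(.5635,.1141)
cv2.imwrite('pics/w13.png',car()[:,:,::-1])
arc(368+np.arange(1,5),r=.081)"
```

```text
green px [317.  22.] [ 275    0   86   53 3691] xy [0.4997 0.1096] r 0.064 spoke angle 4.0 tool phi 11.4
now 12.4 [0.6424 0.1299 0.1956] F [-0.3 -0.9 -0.9] g 0.4 j [ 0.08  0.32  1.49  0.01  1.33 -1.66]
[-0.0006 -0.0033  0.0006] [0.4 0.3 0.4]
[-0.0006 -0.0019  0.0006] [ 0.4  0.3 -0.6]
[-0.0006 -0.0005  0.0006] [ 0.4  0.3 -1.6]
[-0.0005  0.001   0.0006] [ 0.4  0.3 -2.6]
```

move_arm(series=[[0,0.001,0,0,0,-1,0.6],[0,0.002,0,0,0,-2,0.6],[0,0.002,0,0,0,-2,0.6],[0,0.002,0,0,0,-2,0.6]])

```text
clock: 12.73
tool_pos: [0.642, 0.132, 0.1957]
ee_rot: [-0.099, 0.995, 0.004, 0.002]
wrist_force: [0.3, 0.8, 0.4]
grip_width: 0.4
```

```bash
python3 -c "
from h import *
C[:]=(.5635,.1141)
cv2.imwrite('pics/w14.png',car()[:,:,::-1])
arc([],r=.081)"
```

```text
green px [320.  22.] [ 278    0   86   53 3674] xy [0.4998 0.1083] r 0.064 spoke angle 5.2 tool phi 12.9
now 12.78 [0.6421 0.132  0.1957] F [0.  0.6 0. ] g 0.4 j [ 0.08  0.32  1.49  0.01  1.33 -1.69]
```

```bash
python3 - <<'E'
from h import *
for k in range(9,15):
    im=cv2.imread(f'pics/w{k}.png'); hs=cv2.cvtColor(im,cv2.COLOR_BGR2HSV); out=[]
    for r in (190,225,260,300):
        row=hs[r,255:365]; x=np.nonzero((row[:,1]<60)&(row[:,2]>70))[0]; out.append((255+int(np.median(x)),len(x)))
    g=im[300,225:400].mean(1); 
    # hub: dark disc centroid
    c=cv2.HoughCircles(cv2.GaussianBlur(cv2.cvtColor(im[60:190,220:400],cv2.COLOR_BGR2GRAY),(5,5),1),cv2.HOUGH_GRADIENT,1,200,param1=80,param2=15,minRadius=32,maxRadius=50)
    print(k,out,'hub',None if c is None else (c[0,0]+[220,60,0]).round(1))
E
```

```text
9 [(302, 52), (287, 62), (292, 30), (289, 29)] hub [303.5 126.5  42.7]
10 [(303, 53), (289, 61), (292, 30), (289, 29)] hub [305.5 126.5  42.7]
11 [(293, 68), (287, 62), (292, 30), (288, 28)] hub [303.5 126.5  41.4]
12 [(293, 68), (287, 62), (292, 30), (289, 28)] hub [301.5 125.5  41.6]
13 [(294, 69), (288, 63), (293, 30), (290, 28)] hub [302.5 123.5  42.7]
14 [(295, 69), (288, 64), (293, 30), (290, 28)] hub [305.5 124.5  41.4]
```

```bash
python3 - <<'E'
from h import *
h=wonz(304.5,124.5,.206)
for u,v in((293,260),(290,300)):
    b=wonz(u,v,.206); print(h,b,np.degrees(np.arctan2(*(b-h)[1::-1])))
arc([])
E
```

```text
[0.564  0.1133 0.206 ] [0.6156 0.1189 0.206 ] 6.193904967150981
[0.564  0.1133 0.206 ] [0.6328 0.1208 0.206 ] 6.221339972281929
now 12.78 [0.6421 0.132  0.1957] F [0.  0.6 0. ] g 0.4 j [ 0.08  0.32  1.49  0.01  1.33 -1.69]
```

move_arm(series=[[0,0.001,0,0,0,-1,0.6],[0,0.002,0,0,0,-2,0.6],[0,0.003,0,0,0,-2.5,0.6],[0,0.003,0,0,0,-2.5,0.6],[0,0.003,0,0,0,-2.5,0.6]])

```text
clock: 13.2
tool_pos: [0.6414, 0.1328, 0.1956]
ee_rot: [-0.121, 0.993, 0.002, 0.002]
wrist_force: [-1.8, -7.3, -0.6]
grip_width: 0.403
```

```bash
cat >> h.py <<'E'
def spoke(f):
    o=robot.get_obs(); im=snap('wrist',f); hs=cv2.cvtColor(im,cv2.COLOR_RGB2HSV); 
    def col(r): x=np.nonzero((hs[r,240:380,1]<60)&(hs[r,240:380,2]>70))[0]; return 240+np.median(x)
    C0=np.array([.5635,.1141,.206]); xs=[col(r) for r in(260,300)]
    print('F',o['wrist_force'].round(1),o['tool_pos'].round(4),xs,[np.degrees(np.arctan2(*(wonz(x,r,.206,o)-C0)[1::-1])).round(1) for x,r in zip(xs,(260,300))])
E
python3 -c "
from h import *
spoke('w15.png');car()"
```

```text
F [-1.8 -7.3 -0.6] [0.6414 0.1328 0.1956] [np.float64(295.0), np.float64(289.5)] [np.float64(5.7), np.float64(5.7)]
green px [330.  23.] [ 287    0   86   54 3786] xy [0.4993 0.1081] r 0.063 spoke angle 7.2 tool phi 11.9
```

The force has risen to 7 N and the spoke hardly moved, so the carousel appears to have dropped into the notch. I'll back off to mid-gap and see whether it rests there.

move_arm(series=[[0,-0.004,0,0,0,0,0.5],[0,-0.008,0,0,0,0,0.4],[0,-0.011,0,0,0,0,0.4],[0,-0.011,0,0,0,0,0.4],[0,-0.011,0,0,0,0,0.4],[0,-0.011,0,0,0,0,0.4]])

```text
clock: 13.8
tool_pos: [0.6441, 0.1223, 0.1956]
ee_rot: [-0.121, 0.993, 0.002, 0.002]
wrist_force: [0.8, 0.0, 0.3]
grip_width: 0.595
```

```bash
python3 -c "
from h import *
spoke('w16.png');car()
s=snap('scene','s16.png')
for f in('s11.png','s16.png'):
    hs=cv2.cvtColor(cv2.imread('pics/'+f),cv2.COLOR_BGR2HSV)
    for n,lo,hi,z in(('green',(45,70,30),(85,255,200),.126),('yellow',(22,120,90),(32,255,255),.03)):
        m=cv2.inRange(hs,lo,hi);m[:200]=0;m[330:]=0;m[:,:235]=0;m[:,335:]=0
        c=cv2.connectedComponentsWithStats(m);k=1+np.argmax(c[2][1:,4]);print(f,n,c[3][k],onz('scene',*c[3][k],z))
plan([])
"
```

```text
F [0.8 0.  0.3] [0.6441 0.1223 0.1956] [np.float64(322.5), np.float64(315.5)] [np.float64(5.7), np.float64(5.5)]
green px [348.  23.] [ 306    0   85   54 3804] xy [0.4993 0.1078] r 0.063 spoke angle 7.5 tool phi 4.4
s11.png green [293.68965517 264.18965517] [0.47147512 0.12691551 0.126     ]
s11.png yellow [301.96 309.88] [0.41162486 0.14968552 0.03      ]
s16.png green [296.04017857 263.08928571] [0.47193368 0.1190088  0.126     ]
s16.png yellow [301.96 309.88] [0.41162486 0.14968552 0.03      ]
now 13.95 [0.644  0.1224 0.1956] F [-1.  -0.  -0.7] g 0.59 j [ 0.07  0.32  1.49  0.    1.33 -1.75]
```

move_arm(series=[[0,-0.004,0,0,0,0,0.6],[0,-0.008,0,0,0,0,0.6],[0,-0.01,0,0,0,0,0.6],[0,-0.011,0,0,0,0,0.6],[0,-0.012,0,0,0,0,0.6],[0,-0.013,0,0,0,0,0.6],[0,-0.013,0,0,0,0,0.6],[0,-0.013,0,0,0,0,0.6]])

```text
clock: 14.62
tool_pos: [0.6469, 0.1107, 0.1955]
ee_rot: [-0.121, 0.993, 0.003, 0.002]
wrist_force: [-1.4, 5.4, 0.7]
grip_width: 0.405
```

```bash
python3 -c "
from h import *
spoke('w17.png');car()"
```

```text
F [-1.4  5.4  0.7] [0.6469 0.1107 0.1955] [np.float64(352.5), np.float64(344.5)] [np.float64(5.5), np.float64(5.4)]
green px [368.  23.] [ 326    0   85   55 3867] xy [0.4991 0.1074] r 0.063 spoke angle 7.8 tool phi 356.5
```

It also resists pushing back (5.4 N with no motion), so it's seated. I'll back off, rise, and return to the clamp knob.

move_arm(series=[[0,0.006,0,0,0,0,0.5],[0,0.012,0,0,0,0,0.4],[0,0.012,0,0,0,0,0.4],[0,0.012,-0.025,0,0,0,0.4],[0,0.012,-0.05,0,0,0,0.4],[0,0.012,-0.08,0,0,0,0.4],[0,0.012,-0.08,0,0,0,0.4]])

```text
clock: 15.3
tool_pos: [0.6467, 0.1219, 0.2834]
ee_rot: [-0.121, 0.993, 0.002, 0.007]
wrist_force: [1.6, 0.4, 1.4]
grip_width: 0.596
```

```bash
python3 -c "
from h import *
spoke('w18.png')
plan([(.463,-.065,.275,60),(.463,-.065,.16,60)])
for i in range(2):
    n=('scene','side')[i]; im=snap(n,n+'18.png'); hs=cv2.cvtColor(im,cv2.COLOR_RGB2HSV); m=cv2.inRange(hs,(0,170,60),(6,255,255)); m[:200]=0;m[:,:230]=0;m[:,400:]=0;m[330:]=0
    v,u=np.nonzero(m); t=v<v.min()+8; print(n,u[t].mean(),v.min(),onz(n,u[t].mean(),v.min()+4,.1))"
```

```text
F [1.6 0.4 1.4] [0.6467 0.1219 0.2834] [np.float64(312.5), np.float64(nan)] [np.float64(5.6), np.float64(nan)]
now 15.35 [0.6461 0.1219 0.2807] F [-0.   0.9  0.3] g 0.6 j [ 0.06  0.26  1.39  0.01  1.47 -1.75]
[ 0.2227 -0.1372  0.0026] [9.000e-01 1.000e-01 1.339e+02]
[ 0.2241 -0.1376  0.1175] [9.000e-01 1.000e-01 1.339e+02]
scene 349.6458333333333 249 [ 0.45523365 -0.05406828  0.1       ]
side 346.6666666666667 229 [ 0.46226967 -0.05789955  0.1       ]
  return _methods._mean(a, axis=axis, dtype=dtype,
  ret = ret.dtype.type(ret / rcount)
```

```bash
python3 -c "
from h import *
T=np.array(robot.get_calibration('wrist')['tool_from_camera']);print(T.round(3))
plan([(.464,-.061,.275,60)])"
```

```text
[[-0.    -0.961 -0.276  0.076]
 [ 1.    -0.001  0.     0.001]
 [-0.    -0.276  0.961 -0.147]
 [ 0.     0.     0.     1.   ]]
now 15.45 [0.6439 0.1217 0.2759] F [-1.2  0.6 -0.8] g 0.6 j [ 0.06  0.27  1.4   0.01  1.47 -1.75]
[ 0.2187 -0.134  -0.0008] [  0.4  -0.2 133.9]
```

move_arm(series=[[0.04,-0.024,0,0,0,20,0.4],[0.08,-0.048,0,0,0,40,0.4],[0.12,-0.072,0,0,0,60,0.4],[0.16,-0.096,0,0,0,80,0.4],[0.2,-0.12,0,0,0,100,0.4],[0.223,-0.137,0,0,0,120,0.4],[0.223,-0.137,0,0,0,133.9,0.4],[0.223,-0.137,0,0,0,133.9,0.4],[0.223,-0.137,0,0,0,133.9,0.4],[0.223,-0.137,0,0,0,133.9,0.4]])

```text
clock: 16.28
tool_pos: [0.4593, -0.0653, 0.2725]
ee_rot: [0.486, 0.874, 0.003, -0.001]
wrist_force: [0.1, 0.4, 0.7]
grip_width: 0.6
```

```bash
python3 -c "
from h import *
plan([(.464,-.062,.2,25),(.464,-.062,.17,25)])"
```

```text
now 16.28 [ 0.4593 -0.0653  0.2725] F [0.1 0.4 0.7] g 0.6 j [-0.32 -0.2   1.88  0.01  1.46 -0.87]
[-0.      0.0054  0.0725] [-0.1 -0.4 96.9]
[-0.0002  0.0053  0.1025] [-0.1 -0.4 96.9]
```

move_arm(series=[[0,0.005,0,0,0,97,0.4],[0,0.005,0,0,0,97,0.4],[0,0.005,0,0,0,97,0.4],[0,0.005,0,0,0,97,0.4],[0,0.005,0,0,0,97,0.4],[0,0.005,0,0,0,97,0.4],[0,0.005,0,0,0,97,0.4],[0,0.005,0,0,0,97,0.4],[0,0.005,0,0,0,97,0.4],[0,0.005,0,0,0,97,0.4]])

```text
clock: 17.12
tool_pos: [0.4626, -0.0625, 0.2706]
ee_rot: [0.905, 0.425, 0.0, -0.003]
wrist_force: [0.3, 0.7, 0.7]
grip_width: 0.599
```

move_arm(series=[[0,0,0,0,0,5,0.4],[0,0,0,0,0,12,0.4],[0,0,0,0,0,19,0.4],[0,0,0,0,0,25,0.4],[0,0,0.03,0,0,25,0.4],[0,0,0.06,0,0,25,0.4],[0,0,0.09,0,0,25,0.4],[0,0,0.1,0,0,25,0.4],[0,0,0.1,0,0,25,0.4]])

```text
clock: 17.87
tool_pos: [0.4593, -0.0609, 0.1663]
ee_rot: [0.976, 0.219, -0.004, -0.006]
wrist_force: [0.5, 0.1, -0.4]
grip_width: 0.599
```

```bash
python3 - <<'E'
from h import *
o=robot.get_obs(); im=snap('wrist','w19.png'); hs=cv2.cvtColor(im,cv2.COLOR_RGB2HSV); m=cv2.inRange(hs,(0,170,60),(6,255,255))
v,u=np.nonzero(m); print(u.min(),u.max(),v.min(),v.max())
t=v>v.max()-38; print('knob px',u[t].mean(),v.max()-18,wonz(u[t].mean(),v.max()-18,.1,o))
plan([(.464,-.062,.17,25),(.464,-.062,.088,25)])
E
```

```text
300 517 127 479
knob px 506.0 461 [ 0.3496 -0.3177  0.1   ]
now 17.92 [ 0.461  -0.0614  0.1689] F [ 0.3 -0.7  0.1] g 0.6 j [-0.31 -0.1   2.    0.01  1.26  0.82]
[ 0.0025  0.0018 -0.0011] [-0.6  0.1  0.3]
[0.0027 0.0026 0.0809] [-0.6  0.1  0.3]
```

View pics/w19.png

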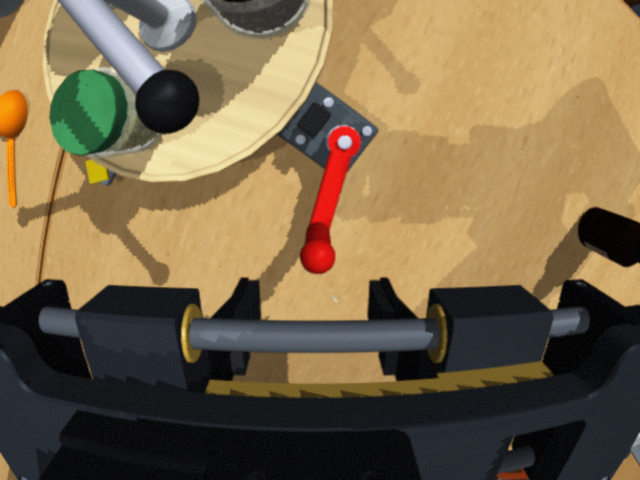

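The knob at (318,256) lies between the jaws (centre u≈314), the pivot is at (344,142), the spoke ball is well to the left at (167,100), and the green lid is beside the pointer. I'll go down.

```bash
python3 - <<'E'
from h import *
o=robot.get_obs(); k=wonz(318,256,.1,o); p=wonz(344,142,.048,o); d=k-p; print(k,p,np.hypot(*d[:2]),np.degrees(np.arctan2(d[1],d[0]))%360)
plan([(k[0],k[1],.088,25)])
E
```

```text
[ 0.4646 -0.0611  0.1   ] [ 0.534  -0.0487  0.048 ] 0.07049907800815555 190.130386375059
now 17.92 [ 0.461  -0.0614  0.1689] F [ 0.3 -0.7  0.1] g 0.6 j [-0.31 -0.1   2.    0.01  1.26  0.82]
[0.0036 0.0021 0.0809] [-0.6  0.1  0.3]
```

move_arm(series=[[0.0035,0.002,0.025,0,0,0,0.4],[0.0035,0.002,0.05,0,0,0,0.4],[0.0035,0.002,0.08,0,0,0,0.4],[0.0035,0.002,0.081,0,0,0,0.6],[0.0035,0.002,0.081,0,0,0,0.65],[0.0035,0.002,0.081,0,0,0,0.65],[0.0035,0.002,0.081,0,0,0,0.65]])

```text
clock: 18.5
tool_pos: [0.4666, -0.0617, 0.0907]
ee_rot: [0.976, 0.219, -0.0, -0.003]
wrist_force: [-0.4, 0.3, 0.0]
grip_width: 0.401
```

```bash
python3 - <<'E'
from h import *
pv=np.array([.533,-.0485])
a=190+np.arange(6,78,7.5); y=25+np.linspace(2,32,10)
plan([(*(pv+.0705*np.array([np.cos(t),np.sin(t)])),.088,w) for t,w in zip(np.radians(a),y)])
E
```

```text
now 18.5 [ 0.4666 -0.0617  0.0907] F [-0.4  0.3  0. ] g 0.4 j [-0.3   0.01  2.04  0.01  1.09  0.82]
[-0.0039  0.0051  0.0026] [-0.4 -0.1 -1.7]
[-0.0048  0.0142  0.0026] [-0.4 -0.1 -5. ]
[-0.0045  0.0235  0.0025] [-0.4 -0.1 -8.3]
[-0.003   0.0326  0.0024] [ -0.4  -0.1 -11.7]
[-0.0003  0.0414  0.0024] [ -0.4  -0.1 -15. ]
[0.0035 0.0498 0.0023] [ -0.4  -0.1 -18.3]
[0.0084 0.0576 0.0023] [ -0.4  -0.1 -21.7]
[0.0142 0.0647 0.0022] [ -0.4  -0.1 -25. ]
[0.021  0.071  0.0022] [ -0.4  -0.1 -28.3]
[0.0285 0.0764 0.0022] [ -0.4  -0.2 -31.7]
```

move_arm(series=[[-0.003,0.005,0.002,0,0,-2,0.65],[-0.004,0.014,0.002,0,0,-5,0.65],[-0.004,0.023,0.002,0,0,-8,0.65],[-0.003,0.032,0.002,0,0,-12,0.65],[0,0.041,0.002,0,0,-15,0.65],[0.0035,0.05,0.002,0,0,-18,0.65],[0.0085,0.0575,0.002,0,0,-22,0.65],[0.014,0.0645,0.002,0,0,-25,0.65],[0.021,0.071,0.002,0,0,-28,0.65],[0.0275,0.0745,0.002,0,0,-32,0.65]])

```text
clock: 19.33
tool_pos: [0.5227, -0.1178, 0.0894]
ee_rot: [0.877, 0.481, -0.0, -0.004]
wrist_force: [-7.9, -0.2, 1.0]
grip_width: 0.353
```

```bash
python3 - <<'E'
from h import *
snap('wrist','w20.png')
pv=np.array([.533,-.0485])
a=np.array([258,260,262,264,266,268]);
plan([(*(pv+.0705*np.array([np.cos(t),np.sin(t)])),.088,57) for t in np.radians(a)])
E
```

```text
now 19.38 [ 0.5238 -0.1178  0.0895] F [-4.8  0.  -1.5] g 0.35 j [-0.37  0.17  1.88  0.01  1.1   0.19]
[-0.0026 -0.0048  0.0015] [-0.3 -0.2  0.8]
[-0.0017 -0.0025  0.0015] [-0.3 -0.2  0.8]
[-0.0008 -0.0002  0.0015] [-0.3 -0.2  0.8]
[0.0003 0.002  0.0015] [-0.3 -0.2  0.8]
[0.0014 0.0042 0.0015] [-0.3 -0.2  0.8]
[0.0026 0.0063 0.0015] [-0.3 -0.2  0.8]
```

move_arm(series=[[0,0.001,0.001,0,0,0,0.65],[0,0.002,0.001,0,0,0,0.65],[0.0005,0.003,0.001,0,0,0,0.65],[0.0005,0.004,0.001,0,0,0,0.65],[0.0005,0.004,0.001,0,0,0,0.65]])

```text
clock: 19.8
tool_pos: [0.5245, -0.1182, 0.0891]
ee_rot: [0.876, 0.483, -0.002, -0.006]
wrist_force: [-13.2, 4.4, 4.8]
grip_width: 0.349
```

```bash
python3 -c "
from h import *
plan([])"
```

```text
now 19.8 [ 0.5245 -0.1182  0.0891] F [-13.2   4.4   4.8] g 0.35 j [-0.37  0.18  1.87  0.01  1.11  0.19]
```

14 N with hardly any motion means the lever is against its stop. I'll back off, rise clear and check.

move_arm(series=[[0,-0.004,0,0,0,0,0.55],[0,-0.006,0,0,0,0,0.45],[0,-0.006,0,0,0,0,0.4],[0,-0.006,-0.03,0,0,0,0.4],[0,-0.006,-0.06,0,0,0,0.4],[0,-0.006,-0.1,0,0,0,0.4],[-0.03,-0.006,-0.14,0,0,0,0.4],[-0.06,-0.006,-0.15,0,0,0,0.4],[-0.06,-0.006,-0.15,0,0,0,0.4],[-0.06,-0.006,-0.15,0,0,0,0.4]])

```text
clock: 20.63
tool_pos: [0.4899, -0.169, 0.2417]
ee_rot: [0.876, 0.482, -0.001, -0.004]
wrist_force: [-0.1, -0.0, -1.1]
grip_width: 0.603
```

```bash
python3 - <<'E'
from h import *
w=snap('wrist','w21.png')
plan([])
s={n:snap(n,n+'21.png') for n in('scene','side')}
for n in s:
    hs=cv2.cvtColor(s[n],cv2.COLOR_RGB2HSV); m=cv2.inRange(hs,(0,170,60),(6,255,255)); m[:200]=0;m[:,:230]=0;m[:,400:]=0;m[330:]=0
    v,u=np.nonzero(m); t=v<v.min()+8; print(n,'red',u[t].mean(),v.min(),onz(n,u[t].mean(),v.min()+4,.1))
    a=cv2.imread(f'pics/{n}1.png')[:,:,::-1].astype(int); 
    for nm,(x0,y0,x1,y1) in {'scene':{'can':(170,270,212,338),'scoop':(235,325,292,358),'amber':(372,208,388,244)},'side':{'can':(238,328,292,412),'scoop':(328,352,404,388),'amber':(300,180,320,222)}}[n].items():
        print(nm,'mean change',np.abs(a-s[n])[y0:y1,x0:x1].mean().round(2))
a=s['scene'][190:340,220:380];b=s['side'][190:340,220:380]
cv2.imwrite('pics/fin.png',np.hstack([cv2.resize(np.vstack([a,b]),(320,600)),cv2.copyMakeBorder(cv2.resize(w,(480,360)),0,240,0,0,0)])[:,:,::-1])
E
```

```text
now 20.68 [ 0.4894 -0.1677  0.2399] F [-1.   0.6 -0.7] g 0.6 j [-0.48 -0.03  1.79  0.    1.39  0.08]
scene red 350.2 236 [ 0.50864542 -0.10829138  0.1       ]
can mean change 0.87
scoop mean change 2.39
amber mean change 11.17
side red 326.0217391304348 216 [ 0.51780447 -0.11588572  0.1       ]
can mean change 1.83
scoop mean change 4.48
amber mean change 18.37
```

View pics/fin.png

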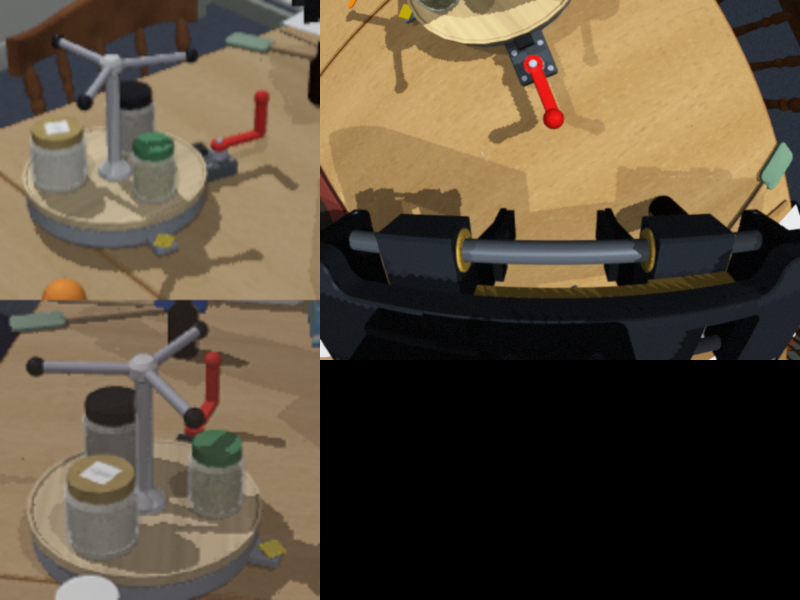

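Both views show the lever out along the bracket again. The knob is back at its starting pixels to within about 1 px. The green jar stands by the pointer. I'll check quickly that the carousel hasn't moved and that the amber bottle is in place, then hand in.

```bash
python3 - <<'E'
from h import *
import cv2
def cen(f,lo,hi,b):
    m=cv2.inRange(cv2.cvtColor(cv2.imread('pics/'+f),cv2.COLOR_BGR2HSV),lo,hi);k=np.zeros_like(m);x0,y0,x1,y1=b;k[y0:y1,x0:x1]=m[y0:y1,x0:x1]
    c=cv2.connectedComponentsWithStats(k);i=1+np.argmax(c[2][1:,4]);return c[3][i].round(1),c[2][i]
for f in('s16.png','scene21.png'): print('green',f,cen(f,(45,70,30),(85,255,200),(235,230,335,330)))
for f in('scene1.png','scene21.png'): print('amber',f,cen(f,(0,0,0),(179,255,45),(370,200,392,248)))
for f in('side1.png','side21.png'): print('amber',f,cen(f,(0,0,0),(179,255,45),(295,175,330,225)))
o=robot.get_obs();k=wonz(311,157,.1,o);p=wonz(284,84,.048,o);d=k-p;print('lever',np.degrees(np.arctan2(d[1],d[0]))%360,k,p)
E
```

```text
green s16.png (array([296. , 263.1]), array([287, 256,  19,  15, 224], dtype=int32))
green scene21.png (array([296., 263.]), array([287, 256,  19,  15, 229], dtype=int32))
amber scene1.png (array([379.8, 226. ]), array([374, 210,  13,  32, 264], dtype=int32))
amber scene21.png (array([379.6, 226.3]), array([374, 210,  12,  32, 255], dtype=int32))
amber side1.png (array([310.2, 198.5]), array([304, 182,  15,  33, 325], dtype=int32))
amber side21.png (array([311.1, 196.8]), array([304, 182,  20,  29, 290], dtype=int32))
lever 259.30892908123633 [ 0.5171 -0.1128  0.1   ] [ 0.5299 -0.045   0.048 ]
```

Everything is in place: the jar hasn't moved, the bottle hasn't moved, and the lever is shut. I'm handing in.

```bash
python3 -c "
from h import *
print(robot.job_done())"
```

```text
the job is handed in; nothing more can be done
None
```

The job is handed in, with about 21 s on the robot clock. I swung the clamp lever open by about 60–65°, then turned the carousel about 132° anticlockwise by one spoke until it clicked into the detent. I then swung the lever shut again and left the gripper clear.

**Last checks:**
- **Detent:** the carousel held still against about 7 N one way and 5 N the other, measured at the finger. It didn't move after I let go or when the clamp was shut. These pushes were kept below the stated break-out force of about 9 N at a spoke's end. The click itself can't be seen, so it is inferred from this resistance.
- **Clamp:** the lever resisted about 14 N at its stop. The knob is back at its starting position to within about 1 pixel in both fixed views.
- **Bystanders:** the amber bottle was measured and hadn't moved. The can and scoop areas of the pictures look nearly the same as at the start.

**Where checks disagreed:** my estimates of the base's heading differ by about 2.5°. They put the green jar about 17–19° past the pointer, around 22–25 mm from the front spot. That is inside the 30 mm limit, but at or just beyond the stated 17° edge.

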